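Start the tube roller mixer

ROBOT

A 7-joint arm with a two-finger parallel gripper is mounted at the origin on the work surface. World frame = base frame: x ahead of the robot, y to its left, z up, the work surface at z = 0. Lengths are in m, angles in rad, forces in N, time in s.
With the tool pointing down it reaches from about 0.425 to 0.95 m from the base axis. Payload 16.7 kg.
Tool frame: the origin (TCP) lies at the very end of the fingers, on their centre line; the grasp point (between the pads) lies 19 mm behind it (grasp_offset is the z of the grasp point in the tool frame, in m); z points along the fingers, y is the line along which they close (so a half turn about z gives the same grasp; the last joint's range is limited). The gripper opens to 94 mm and grips with 3 to 60 N. Pads are 16 mm wide; open, the fingers measure 119 mm over their backs; the gripper's body (75 mm by 177 mm) begins 78 mm behind the grasp point.
Start: joints at [1.054, 0.426, 0.074, 1.606, -0.034, 1.111, -0.067], TCP at [0.243, -0.63, 0.18] pointing down, gripper open.
Joint ranges: [-2.85, 2.85], [-0.5, 2.14], [-1.23, 1.37], [0.21, 2.46], [-1.02, 4.16], [0.16, 2.05], [-2.73, 2.73]. Speed limits (rad/s): [1.89, 1.89, 2.39, 2.39, 3.01, 3.01, 3.01].

INTERFACE

Orientations are given as a rotation vector (axis times angle).
In Python, from cell import * gives the robot as it stands. The module is installed in compiled form; this text tells all that it offers.
- The arm moves only by the tool move_arm, never from a script. Its arguments are lists of equal length, an entry for each row: "offset": the shift along the tool's x, y, z in m, a list of three; "rot": the turn, a rotation vector about the tool's x, y, z in degrees, a list of three; "hand": the gripper command: -1 is shut, 1 is fully open, values between are in proportion. A call has 1 to 8 rows; each row shifts and turns the commanded pose from where the row before left it, along the tool's axes as they then stand; what a row does not reach is not made up. A row lasts 1/8 s, in which the tool goes at most 62.5 mm and 10.7 degrees, less where a joint would pass 70% of its speed; a pose out of reach is approached as far as the arm can. A call is refused whole if a number of a shift passes 0.0625 or a number of a turn 10.7, either way. A call with a gripper value outside its range is refused whole. The fingers move at their own pace and stop on an object; "squeeze" is the grip in N (left out, the last holds). Time passes only in rows, so rows that do not move let the fingers close. It gives the time, the measured TCP pose, the force, the opening and the grip force at its end, in the units of the state.
- read_state(): the state, without advancing time (a new reading comes with each control period).
- read_camera(name): name is "scene" or "top" or "wrist"; returns (picture, depth): 420x560x3 uint8, red, green, blue; 420x560 float32, m along the optical axis (not along the pixel's ray), 0 where there is no reading.
- camera_params(name): a dict with "camera_matrix" (3x3 intrinsics, pixels), "k1" (the pictures are not rectified: a ray, as slopes to the right and down, at radius r is drawn at 1 + k1 r^2 times it, then the intrinsics apply), "R" (3x3) and "t" (3): a world point X has camera coordinates R X + t. Camera axes: x right, y down, z forward; pixel columns grow to the right and rows downward; lengths in m; the calibration is good to about 2 mm. A picture is of the moment at which its call begins: read the wrist's pose just before it. camera_params takes no time and is no camera call; for the wrist camera it gives the pose at the moment of the call.
- close_job(): hands the job in; it is judged then, once.
The state is a dict: "clock": time; "joint_pos": joint angles; "joint_vel": joint speeds; "joint_torque": joint torques, N m; "position": TCP position; "tcp_rot": TCP orientation; "ft_force": force on the tool from outside, world axes, zero at the start; "wrist_torque": the same for the moment, N m; "grip_width": finger opening in m; "finger_force": force on a finger pad.
Only numpy, scipy, OpenCV 4.12 (cv2) and the standard library are available. Lean on these libraries where they do the work, as an engineer would, in place of code of your own. Each camera call takes 0.05 s, during which the arm holds its last target. There are 200 camera calls.

TASK

Start the blood-tube roller mixer by pressing three of its keys down with a fingertip, one after the other: first the square key, then the large round key, then the long bar key; each stays down by itself and needs to go at least halfway down. Press lightly, without slamming the keys against their stops. Grasp nothing, leave the small round key up, and leave the tubes, the jar and the tube rack as they are.

Things in the scene. Friction and masses are not known exactly. Their poses are not given: they have to be found in the camera images.
- mixer: white bench tube roller mixer, fixed, 300 (x) by 340 mm (y); origin under its centre at table level, front (-x) to the robot. In front a flat grey deck, 50 mm high, with four white keys in a row along y, 100 mm before the origin, 66 mm apart; which sits where varies. A 78 mm high wall starts 58 mm behind the key row, then walls 88 mm high and four black rollers along y, tops 89 mm high.
- square_top (a point): centre of the top face of the square key: 30 x 30 mm square, flat-topped, white plastic in a 6 mm high black bezel; unpressed the top is about 76 mm above the table and 20 mm above its bezel. The point goes down with the key. Axes as the mixer's.
- square_key (a joint): how far the square key is down, m: 0 fully up (starts at 0 to 0.002), 0.012 on its stop. It slides straight down against a steady friction of about 3 N and stays where it is left. Its cap is springy: it sinks 0.5 mm per N onto the key (not counted here) and comes back up on release.
- square_module: the square key's unit: fixed black bezel, 44 x 44 x 6 mm, on the deck, carrying the key; origin at the bezel's underside centre, 50 mm above the table, axes as the mixer's.
- large_round_top (a point): centre of the top face of the large round key: 36 mm diameter round, flat-topped, white plastic in a 6 mm high black bezel; unpressed the top is about 76 mm above the table and 20 mm above its bezel. The point goes down with the key. Axes as the mixer's.
- large_round_key (a joint): how far the large round key is down, m: 0 fully up (starts at 0 to 0.002), 0.012 on its stop. It slides straight down against a steady friction of about 3 N and stays where it is left. Its cap is springy: it sinks 0.5 mm per N onto the key (not counted here) and comes back up on release.
- large_round_module: the large round key's unit: fixed black bezel, 44 x 44 x 6 mm, on the deck, carrying the key; origin at the bezel's underside centre, 50 mm above the table, axes as the mixer's.
- bar_top (a point): centre of the top face of the bar key: long narrow bar, 52 mm (mixer x) by 18 mm (mixer y), flat-topped, white plastic in a 6 mm high black bezel; unpressed the top is about 76 mm above the table and 20 mm above its bezel. The point goes down with the key. Axes as the mixer's.
- bar_key (a joint): how far the bar key is down, m: 0 fully up (starts at 0 to 0.002), 0.012 on its stop. It slides straight down against a steady friction of about 3 N and stays where it is left. Its cap is springy: it sinks 0.5 mm per N onto the key (not counted here) and comes back up on release.
- bar_module: the bar key's unit: fixed black bezel, 60 x 44 x 6 mm, on the deck, carrying the key; origin at the bezel's underside centre, 50 mm above the table, axes as the mixer's.
- small_round_top (a point): centre of the top face of the small round key: 18 mm diameter round, flat-topped, white plastic in a 6 mm high black bezel; unpressed the top is about 76 mm above the table and 20 mm above its bezel. The point goes down with the key. Axes as the mixer's. It is NOT part of the job.
- small_round_key (a joint): how far the small round key is down, m: 0 fully up (starts at 0 to 0.002), 0.012 on its stop. It slides straight down against a steady friction of about 3 N and stays where it is left. Its cap is springy: it sinks 0.5 mm per N onto the key (not counted here) and comes back up on release. It is NOT part of the job.
- small_round_module: the small round key's unit: fixed black bezel, 44 x 44 x 6 mm, on the deck, carrying the key; origin at the bezel's underside centre, 50 mm above the table, axes as the mixer's.
- tube_a: loose purple-capped blood tube lying along mixer y in the front valley between rollers, 16 mm diameter, 80 mm long, 15 g; origin at its middle on its axis, top 96 mm above the table. Bystander.
- tube_b: loose purple-capped blood tube lying along mixer y in the rear valley between rollers, 16 mm diameter, 80 mm long, 15 g; origin at its middle on its axis, top 96 mm above the table. Bystander.
- jar: loose capped specimen jar, 52 mm diameter, 65 mm tall, standing on the table to the left (+y) of the mixer; origin under its centre. Bystander.
- rack: fixed blue tube rack, 190 (x) by 85 (y) mm, purple-capped tubes standing in it to about 90 mm above the table, to the right (-y) of the mixer; origin under its centre. Bystander.

How it is judged:
By the outcome, as a careful person would: the job done as asked, in the order asked, and still so for the second after the job is handed in, with the robot touching nothing.
It also fails if it takes over 42 s, if anything falls off the work surface, if the arm or the gripper's body presses on something with over 40 N, if the wrist force passes 120 N, or if a joint passes its speed limit or range.

## Working session

There is one attempt and no reset: what is moved stays moved. The work goes in short steps, Python scripts to look and compute and a tool call to move; the robot and the scene stay as the last step left them, time stands still between calls to the robot, and variables do not carry over. Pictures are saved under pics/ and viewed, at most 10 in all, crops included, and the job is handed in when it is done.

Besides the shell and the picture viewer there is one more tool, called after "Emit:" as name(argument=value, ...), one argument or row to a line, values as JSON. move_arm: Moves the arm, as the interface text tells. Its arguments: {"type":"object","properties":{"offset":{"type":"array"},"rot":{"type":"array"},"hand":{"type":"array"},"squeeze":{"type":"number"}},"required":["offset","rot","hand"]}

```bash
mkdir -p pics; python3 - <<'E'
from cell import *
import cv2
s=read_state();print(s['clock'],s['position'],s['tcp_rot'],s['ft_force'],s['grip_width'])
import numpy as np
for n in ['top','scene']:
    p,d=read_camera(n);cv2.imwrite(f'pics/{n}0.png',p[:,:,::-1]);np.save(f'{n}_d.npy',d);c=camera_params(n);print(n,c)
E
```

```text
0.0 [ 0.24249222 -0.62943035  0.17958183] [-3.08740662e+00 -5.74228966e-01  5.73922112e-04] [ 0.0214597  -0.24654718  1.26084119] 0.09387306939282015
top {'camera_matrix': array([[514.68342209,   0.        , 279.72067762],
       [  0.        , 514.68342209, 215.09801725],
       [  0.        ,   0.        ,   1.        ]]), 'k1': 0.024250279452734117, 'R': array([[-1.44275259e-02, -9.99895668e-01, -7.06628843e-04],
       [-9.96567240e-01,  1.44371094e-02, -8.15187416e-02],
       [ 8.15204383e-02, -4.71910600e-04, -9.96671558e-01]]), 't': array([0.03376578, 0.65182378, 1.06991012])}
scene {'camera_matrix': array([[388.22859149,   0.        , 273.71057242],
       [  0.        , 388.22859149, 205.52209734],
       [  0.        ,   0.        ,   1.        ]]), 'k1': 0.018047485184027327, 'R': array([[-0.75004728,  0.66113748,  0.01806386],
       [ 0.34768131,  0.41737716, -0.83959157],
       [-0.5626249 , -0.62345291, -0.54291775]]), 't': array([ 0.47911108, -0.14758368,  1.31178727])}
```

View pics/top0.png

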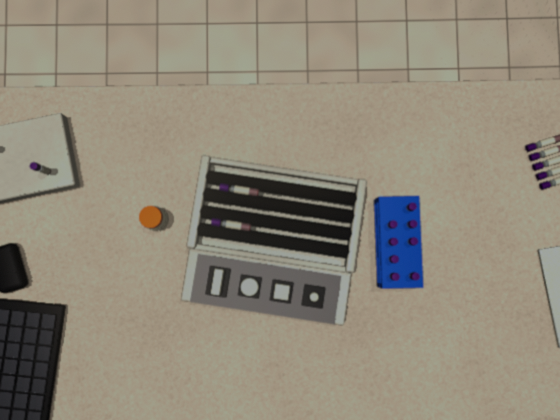

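The top view shows the key row: bar at about (217,282), large round (250,287), square (282,292) and small round (314,297). The jar is at (151,217) and the rack at (400,242).

```bash
cat > h.py <<'E'
import numpy as np, cv2
def ray(n_or_c,uv):
    c=n_or_c;K=c['camera_matrix']
    d=np.array([(uv[0]-K[0,2])/K[0,0],(uv[1]-K[1,2])/K[1,1]]);s=d.copy()
    for _ in range(10): s=d/(1+c['k1']*(s@s))
    R=np.array(c['R']);return -R.T@c['t'],R.T@np.array([*s,1.])
def onplane(c,uv,z):
    o,r=ray(c,uv);return o+r*(z-o[2])/r[2]
def keys(p,roi,lo=150,amin=40,z=.076,c=None):
    g=p.min(2);m=np.zeros_like(g);y0,y1,x0,x1=roi;m[y0:y1,x0:x1]=(g[y0:y1,x0:x1]>lo)*255
    n,_,st,ce=cv2.connectedComponentsWithStats(m)
    return [(ce[i].round(1),st[i].tolist(),onplane(c,ce[i],z).round(4)) for i in range(1,n) if st[i][4]>amin]
E
python3 - <<'E'
from cell import *
from h import *
p=cv2.imread('pics/top0.png');d=np.load('top_d.npy');c=camera_params('top')
print([p[y,x] for x,y in [(217,282),(250,287),(282,292),(314,297),(265,290),(233,275)]])
for k in keys(p,(262,312,200,332),130,30,.076,c):
    u,v=k[0].round().astype(int);o,r=ray(c,k[0]);print(k,'depth pt',(o+r*d[v,u]).round(4))
from scipy.spatial.transform import Rotation as Ro
print(Ro.from_rotvec(read_state()['tcp_rot']).as_matrix().round(3))
E
```

```text
[array([157, 162, 157], dtype=uint8), array([157, 161, 156], dtype=uint8), array([156, 161, 157], dtype=uint8), array([154, 162, 158], dtype=uint8), array([ 97, 101, 104], dtype=uint8), array([ 98, 101, 106], dtype=uint8)]
(array([299.3, 267.3]), [261, 262, 71, 12, 192], array([ 0.5421, -0.0136,  0.076 ])) depth pt [ 0.5415 -0.0146  0.0488]
(array([313.5, 264.3]), [289, 262, 43, 7, 142], array([ 0.5476, -0.0424,  0.076 ])) depth pt [ 0.5477 -0.0421  0.0797]
(array([216.4, 281.6]), [211, 270, 11, 25, 184], array([0.5158, 0.1536, 0.076 ])) depth pt [0.5158 0.1538 0.0747]
(array([248.8, 286.6]), [241, 279, 16, 16, 205], array([0.5049, 0.0887, 0.076 ])) depth pt [0.5048 0.0887 0.075 ]
(array([281.3, 291.6]), [274, 285, 15, 14, 179], array([0.494 , 0.0234, 0.076 ])) depth pt [0.494  0.0234 0.0763]
(array([313.6, 296.6]), [310, 294, 8, 7, 40], array([ 0.483 , -0.0412,  0.076 ])) depth pt [ 0.483  -0.0414  0.0737]
[[ 0.933  0.36  -0.   ]
 [ 0.36  -0.933  0.001]
 [-0.    -0.001 -1.   ]]
```

Emit:
move_arm(
  offset=[
    [0.037,-0.026,0],
    [0.037,-0.026,0],
    [0.037,-0.026,0],
    [0.037,-0.026,0],
    [0.037,-0.026,0],
    [0.037,-0.026,0],
    [0.037,-0.026,0],
    [0.037,-0.026,0],
  ],
  rot=[
    [0,0,0],
    [0,0,0],
    [0,0,0],
    [0,0,0],
    [0,0,0],
    [0,0,0],
    [0,0,0],
    [0,0,0],
  ],
  hand=[-1,-1,-1,-1,-1,-1,-1,-1],
  squeeze=5,
)

```text
clock: 1.1
position: [0.4446, -0.328, 0.1802]
tcp_rot: [-3.088, -0.574, 0.0]
ft_force: [-0.1, 0.7, -0.8]
grip_width: 0.0175
finger_force: 0.0
```

Emit:
move_arm(
  offset=[
    [0.0215,-0.0388,0],
    [0.0215,-0.0388,0],
    [0.0215,-0.0388,0],
    [0.0215,-0.0388,0],
    [0.0215,-0.0388,0],
    [0.0215,-0.0388,0],
    [0.0215,-0.0388,0],
    [0.0215,-0.0388,0],
  ],
  rot=[
    [0,0,0],
    [0,0,0],
    [0,0,0],
    [0,0,0],
    [0,0,0],
    [0,0,0],
    [0,0,0],
    [0,0,0],
  ],
  hand=[-1,-1,-1,-1,-1,-1,-1,-1],
)

```text
clock: 2.1
position: [0.4929, 0.0235, 0.1802]
tcp_rot: [3.089, 0.574, -0.0]
ft_force: [0.5, -1.0, 0.2]
grip_width: 0.0003
finger_force: 0.0
```

```bash
python3 - <<'E'
from cell import *
from h import *
s=read_state();c=camera_params('wrist');p,d=read_camera('wrist');cv2.imwrite('pics/w1.png',p[:,:,::-1])
print(s['clock'],s['position'],s['ft_force'],s['grip_width'])
for k in keys(p,(0,420,0,560),130,200,.076,c):
    u,v=k[0].round().astype(int);o,r=ray(c,k[0]);print(k,'depth pt',(o+r*d[v,u]).round(4))
E
```

```text
2.1 [0.49286282 0.02351059 0.18022625] [ 0.51515052 -1.01431474  0.17128269] 0.0002563238235669949
(array([125.8, 164.8]), [0, 0, 414, 323, 66864], array([0.4718, 0.1813, 0.076 ])) depth pt [4.482e-01 2.131e-01 3.000e-04]
(array([460.9,  27.6]), [423, 0, 78, 58, 203], array([ 0.7058, -0.0741,  0.076 ])) depth pt [ 0.7181 -0.0853  0.0484]
(array([483.8, 189.9]), [384, 0, 176, 323, 19261], array([ 0.5804, -0.1727,  0.076 ])) depth pt [ 0.5812 -0.1865  0.057 ]
(array([234.2,  22.4]), [211, 7, 57, 36, 724], array([0.6334, 0.1201, 0.076 ])) depth pt [0.6293 0.1159 0.0952]
(array([354.7, 105.1]), [279, 55, 155, 103, 892], array([ 0.6071, -0.0111,  0.076 ])) depth pt [ 0.6103 -0.0162  0.0507]
(array([166.2, 132.4]), [148, 106, 37, 54, 914], array([0.5175, 0.1511, 0.076 ])) depth pt [0.5172 0.1515 0.0746]
(array([224.7, 166.3]), [208, 149, 34, 35, 939], array([0.5063, 0.0865, 0.076 ])) depth pt [0.5061 0.0866 0.0752]
(array([120.5, 371.5]), [59, 353, 124, 39, 4179], array([0.2124, 0.1294, 0.076 ])) depth pt [0.1253 0.1486 0.0004]
(array([435.8, 378.1]), [377, 353, 123, 52, 5666], array([ 0.3468, -0.2473,  0.076 ])) depth pt [ 2.923e-01 -3.208e-01 -1.000e-04]
(array([278.6, 374.3]), [274, 356, 11, 38, 293], array([ 0.2832, -0.0575,  0.076 ])) depth pt [ 0.2136 -0.084   0.0007]
```

View pics/w1.png

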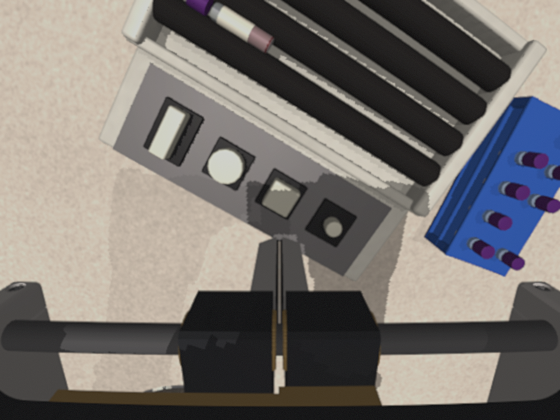

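The wrist view shows bar (166,132), round (225,166), shaded square (280,195) and small round (333,227), within 2 mm of the top view. I'm using the mean of the two and going down on the square key.

Emit:
move_arm(
  offset=[
    [0.001,0.001,0.016],
    [0,0,0.016],
    [0,0,0.016],
    [0,0,0.016],
    [0,0,0.016],
    [0,0,0.014],
    [0,0,0.004],
    [0,0,0],
  ],
  rot=[
    [0,0,0],
    [0,0,0],
    [0,0,0],
    [0,0,0],
    [0,0,0],
    [0,0,0],
    [0,0,0],
    [0,0,0],
  ],
  hand=[-1,-1,-1,-1,-1,-1,-1,-1],
)

```text
clock: 3.15
position: [0.4943, 0.0217, 0.0822]
tcp_rot: [-3.088, -0.575, 0.0]
ft_force: [0.3, 0.5, 0.1]
grip_width: 0.0004
finger_force: 0.0
```

Emit:
move_arm(
  offset=[
    [0,0,0.001],
    [0,0,0.001],
    [0,0,0.001],
    [0,0,0.001],
  ],
  rot=[
    [0,0,0],
    [0,0,0],
    [0,0,0],
    [0,0,0],
  ],
  hand=[-1,-1,-1,-1],
)

```text
clock: 3.65
position: [0.4943, 0.0216, 0.0783]
tcp_rot: [-3.089, -0.574, -0.0]
ft_force: [0.3, -0.7, 0.5]
grip_width: 0.0005
finger_force: 0.0
```

Emit:
move_arm(
  offset=[
    [0,0,0.001],
    [0,0,0.001],
    [0,0,0.001],
    [0,0,0],
  ],
  rot=[
    [0,0,0],
    [0,0,0],
    [0,0,0],
    [0,0,0],
  ],
  hand=[-1,-1,-1,-1],
)

```text
clock: 4.15
position: [0.4942, 0.0216, 0.0752]
tcp_rot: [-3.089, -0.574, 0.0]
ft_force: [0.6, -0.1, -0.0]
grip_width: 0.0003
finger_force: 0.0
```

Emit:
move_arm(
  offset=[
    [0,0,0.001],
    [0,0,0.001],
    [0,0,0],
  ],
  rot=[
    [0,0,0],
    [0,0,0],
    [0,0,0],
  ],
  hand=[-1,-1,-1],
)

```text
clock: 4.53
position: [0.4942, 0.0216, 0.0732]
tcp_rot: [-3.089, -0.574, 0.0]
ft_force: [-0.2, 0.2, 0.1]
grip_width: 0.0005
finger_force: 0.0
```

Emit:
move_arm(
  offset=[
    [0,0,0.001],
    [0,0,0],
  ],
  rot=[
    [0,0,0],
    [0,0,0],
  ],
  hand=[-1,-1],
)

```text
clock: 4.78
position: [0.4943, 0.0216, 0.0722]
tcp_rot: [-3.089, -0.574, 0.0]
ft_force: [-1.0, 0.6, -0.3]
grip_width: 0.0003
finger_force: 0.0
```

Emit:
move_arm(
  offset=[
    [0,0,0.001],
    [0,0,0],
  ],
  rot=[
    [0,0,0],
    [0,0,0],
  ],
  hand=[-1,-1],
)

```text
clock: 5.03
position: [0.4943, 0.0216, 0.0712]
tcp_rot: [-3.089, -0.574, 0.0]
ft_force: [0.0, 0.1, 0.2]
grip_width: 0.0001
finger_force: 0.0
```

```bash
python3 - <<'E'
from cell import *
from h import *
c=camera_params('wrist');p,d=read_camera('wrist');K=c['camera_matrix']
s=read_state()
q=c['R']@s['position']+c['t'];x=q[:2]/q[2];x=x*(1+c['k1']*(x@x));print('tcp px',K[:2,:2]@x+K[:2,2],q)
u=np.array([c['camera_matrix'],0],dtype=object)
cv2.imwrite('pics/w2.png',cv2.resize(p[120:330,140:420,::-1],None,fx=2.8,fy=2.8))
E
```

```text
tcp px [277.7148034  236.89252627] [-0.00090359  0.02116605  0.2185693 ]
```

View pics/w2.png

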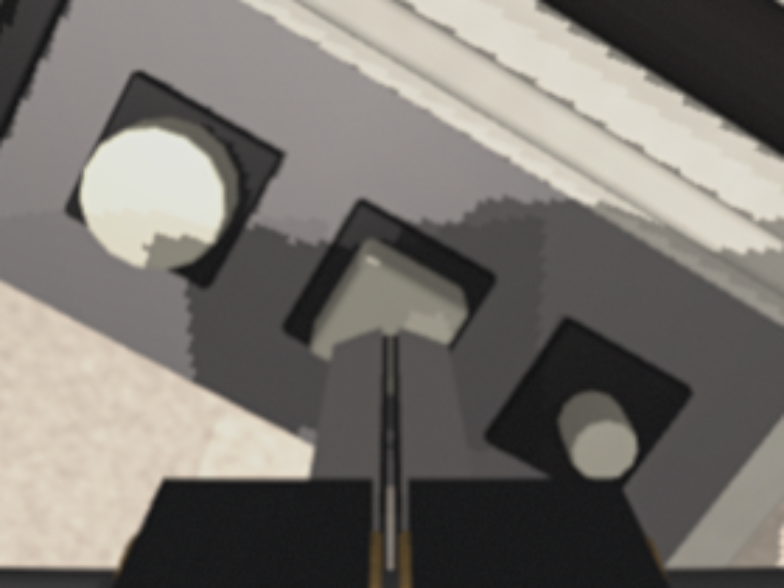

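```bash
python3 - <<'E'
from cell import *
from h import *
c=camera_params('wrist');p,d=read_camera('wrist')
for n,(a,b) in dict(sq=(400,300),sq2=(440,310),sqside=(350,285),bez=(478,275),bez2=(370,215),lr=(150,190),sm=(608,452),deck=(540,260)).items():
    u,v=round(140+a/2.8),round(120+b/2.8);o,r=ray(c,(u,v));print(n,[ (o+r*x).round(4)[2] for x in d[v-1:v+2,u-1:u+2].ravel()][::2],(o+r*d[v,u]).round(4))
o,r=ray(c,(277,241));print('tip',o+r*d[241,277],read_state()['ft_force'])
E
```

```text
sq [np.float64(0.0755), np.float64(0.0759), np.float64(0.0763), np.float64(0.0744), np.float64(0.0752)] [0.5042 0.0215 0.0763]
sq2 [np.float64(0.0752), np.float64(0.0752), np.float64(0.0748), np.float64(0.0765), np.float64(0.0756)] [0.5045 0.0111 0.0748]
sqside [np.float64(0.0743), np.float64(0.075), np.float64(0.0745), np.float64(0.0735), np.float64(0.0757)] [0.5026 0.0341 0.0745]
bez [np.float64(0.0559), np.float64(0.0547), np.float64(0.0561), np.float64(0.0567), np.float64(0.0556)] [0.5118 0.0017 0.0561]
bez2 [np.float64(0.0573), np.float64(0.056), np.float64(0.0557), np.float64(0.0563), np.float64(0.0558)] [0.5164 0.0347 0.0557]
lr [np.float64(0.0749), np.float64(0.0745), np.float64(0.075), np.float64(0.0739), np.float64(0.0739)] [0.5081 0.0868 0.075 ]
sm [np.float64(0.0742), np.float64(0.0744), np.float64(0.0734), np.float64(0.0741), np.float64(0.0737)] [ 0.4836 -0.0451  0.0734]
deck [np.float64(0.0522), np.float64(0.0529), np.float64(0.05), np.float64(0.0508), np.float64(0.051)] [ 0.52   -0.0138  0.05  ]
tip [0.50180356 0.02477597 0.09902167] [-0.11351127 -0.65004344  0.04122545]
```

The key top is still at about 0.0755 with no force, so the tip hasn't made contact yet, whatever the nominal height says. I'll keep stepping down gently.

Emit:
move_arm(
  offset=[
    [0,0,0.001],
    [0,0,0],
  ],
  rot=[
    [0,0,0],
    [0,0,0],
  ],
  hand=[-1,-1],
)

```text
clock: 5.38
position: [0.4943, 0.0216, 0.0702]
tcp_rot: [-3.089, -0.574, 0.0]
ft_force: [0.2, -0.7, 1.1]
grip_width: 0.0002
finger_force: 0.0
```

Emit:
move_arm(
  offset=[
    [0,0,0.001],
    [0,0,0],
  ],
  rot=[
    [0,0,0],
    [0,0,0],
  ],
  hand=[-1,-1],
)

```text
clock: 5.62
position: [0.4942, 0.0216, 0.0692]
tcp_rot: [-3.089, -0.574, 0.0]
ft_force: [0.2, -0.7, -0.3]
grip_width: 0.0004
finger_force: 0.0
```

Emit:
move_arm(
  offset=[
    [0,0,0.001],
    [0,0,0],
  ],
  rot=[
    [0,0,0],
    [0,0,0],
  ],
  hand=[-1,-1],
)

```text
clock: 5.88
position: [0.4943, 0.0216, 0.0682]
tcp_rot: [-3.089, -0.574, 0.0]
ft_force: [-0.4, -0.7, -0.1]
grip_width: 0.0004
finger_force: 0.0
```

```bash
python3 - <<'E'
from cell import *
from h import *
c=camera_params('scene');p,d=read_camera('scene');s=read_state()
q=c['R']@s['position']+c['t'];x=q[:2]/q[2];x=x*(1+c['k1']*(x@x));x=c['camera_matrix'][:2,:2]@x+c['camera_matrix'][:2,2];print(x,q)
u,v=x.round().astype(int);print((u-65,v-60))
cv2.imwrite('pics/s2.png',cv2.resize(p[max(v-60,0):v+40,u-65:u+65,::-1],None,fx=6,fy=6,interpolation=cv2.INTER_CUBIC))
c=camera_params('wrist');p,d=read_camera('wrist')
for v in range(228,262,4):
    print(v,[tuple((lambda o,r:(o+r*d[v,u]).round(3))(*ray(c,(u,v)))) [0:3] for u in (268,277,290)])
E
```

```text
[322.6466422  196.02099639] [ 0.12389237 -0.02405412  0.98317792]
(np.int64(258), np.int64(136))
228 [(np.float64(0.5), np.float64(0.031), np.float64(0.075)), (np.float64(0.503), np.float64(0.025), np.float64(0.075)), (np.float64(0.506), np.float64(0.017), np.float64(0.075))]
232 [(np.float64(0.498), np.float64(0.03), np.float64(0.075)), (np.float64(0.5), np.float64(0.024), np.float64(0.075)), (np.float64(0.503), np.float64(0.016), np.float64(0.076))]
236 [(np.float64(0.495), np.float64(0.029), np.float64(0.075)), (np.float64(0.497), np.float64(0.023), np.float64(0.076)), (np.float64(0.501), np.float64(0.015), np.float64(0.075))]
240 [(np.float64(0.502), np.float64(0.03), np.float64(0.099)), (np.float64(0.502), np.float64(0.025), np.float64(0.094)), (np.float64(0.506), np.float64(0.018), np.float64(0.099))]
244 [(np.float64(0.501), np.float64(0.03), np.float64(0.104)), (np.float64(0.502), np.float64(0.025), np.float64(0.101)), (np.float64(0.506), np.float64(0.018), np.float64(0.105))]
248 [(np.float64(0.501), np.float64(0.03), np.float64(0.109)), (np.float64(0.502), np.float64(0.025), np.float64(0.108)), (np.float64(0.506), np.float64(0.018), np.float64(0.11))]
252 [(np.float64(0.502), np.float64(0.03), np.float64(0.116)), (np.float64(0.502), np.float64(0.025), np.float64(0.113)), (np.float64(0.505), np.float64(0.018), np.float64(0.114))]
256 [(np.float64(0.502), np.float64(0.03), np.float64(0.122)), (np.float64(0.502), np.float64(0.025), np.float64(0.118)), (np.float64(0.506), np.float64(0.019), np.float64(0.122))]
260 [(np.float64(0.501), np.float64(0.029), np.float64(0.125)), (np.float64(0.501), np.float64(0.024), np.float64(0.12)), (np.float64(0.506), np.float64(0.019), np.float64(0.126))]
```

View pics/s2.png

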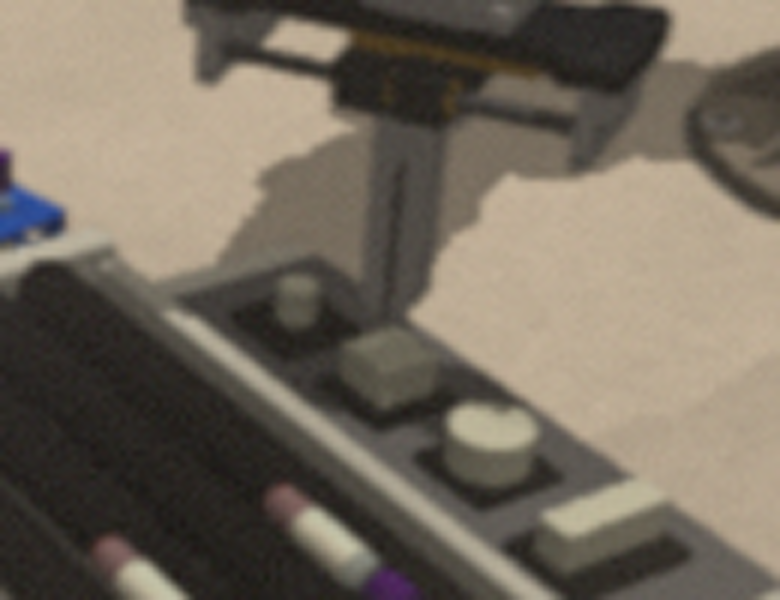

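The scene crop shows the finger end at about (323,190) above the key's back edge, and the wrist depth has the key top visible under the finger. Both put the real tip at z≈0.087, about 19 mm above the reported TCP, so it's still roughly 11 mm over the key.

Emit:
move_arm(
  offset=[
    [0,0,0.002],
    [0,0,0.002],
    [0,0,0.002],
    [0,0,0.001],
    [0,0,0],
  ],
  rot=[
    [0,0,0],
    [0,0,0],
    [0,0,0],
    [0,0,0],
    [0,0,0],
  ],
  hand=[-1,-1,-1,-1,-1],
)

```text
clock: 6.6
position: [0.4942, 0.0216, 0.0612]
tcp_rot: [-3.089, -0.574, 0.0]
ft_force: [0.0, 0.8, 0.1]
grip_width: 0.0004
finger_force: 0.0
```

Emit:
move_arm(
  offset=[
    [0,0,0.001],
    [0,0,0],
  ],
  rot=[
    [0,0,0],
    [0,0,0],
  ],
  hand=[-1,-1],
)

```text
clock: 6.85
position: [0.4943, 0.0216, 0.0603]
tcp_rot: [-3.089, -0.574, 0.0]
ft_force: [0.3, -0.8, -0.7]
grip_width: 0.0003
finger_force: 0.0
```

Emit:
move_arm(
  offset=[
    [0,0,0.001],
    [0,0,0],
  ],
  rot=[
    [0,0,0],
    [0,0,0],
  ],
  hand=[-1,-1],
)

```text
clock: 7.1
position: [0.4943, 0.0216, 0.0593]
tcp_rot: [-3.089, -0.574, 0.0]
ft_force: [0.0, -0.2, 0.0]
grip_width: 0.0005
finger_force: 0.0
```

Emit:
move_arm(
  offset=[
    [0,0,0.001],
    [0,0,0],
  ],
  rot=[
    [0,0,0],
    [0,0,0],
  ],
  hand=[-1,-1],
)

```text
clock: 7.35
position: [0.4943, 0.0216, 0.0582]
tcp_rot: [-3.089, -0.574, 0.0]
ft_force: [-0.3, -0.5, 0.1]
grip_width: 0.0003
finger_force: 0.0
```

Emit:
move_arm(
  offset=[
    [0,0,0.001],
    [0,0,0],
  ],
  rot=[
    [0,0,0],
    [0,0,0],
  ],
  hand=[-1,-1],
)

```text
clock: 7.6
position: [0.4943, 0.0216, 0.0572]
tcp_rot: [-3.089, -0.574, 0.0]
ft_force: [-0.5, 0.2, -0.1]
grip_width: 0.0001
finger_force: 0.0
```

Emit:
move_arm(
  offset=[
    [0,0,0.001],
    [0,0,0],
  ],
  rot=[
    [0,0,0],
    [0,0,0],
  ],
  hand=[-1,-1],
)

```text
clock: 7.85
position: [0.4943, 0.0216, 0.0562]
tcp_rot: [-3.089, -0.574, 0.0]
ft_force: [1.0, 1.0, 0.8]
grip_width: 0.0
finger_force: 0.0
```

Emit:
move_arm(
  offset=[
    [0,0,0.001],
    [0,0,0],
  ],
  rot=[
    [0,0,0],
    [0,0,0],
  ],
  hand=[-1,-1],
)

```text
clock: 8.1
position: [0.4943, 0.0216, 0.0552]
tcp_rot: [-3.089, -0.574, 0.0]
ft_force: [0.1, -0.1, -0.2]
grip_width: 0.0004
finger_force: 0.0
```

```bash
cat > look.py <<'E'
from cell import *
from h import *
import sys
s=read_state();c=camera_params('wrist');p,d=read_camera('wrist')
H,W=d.shape;vv,uu=np.mgrid[0:H,0:W]
# world z map (small k1 ignored) 
K=c['camera_matrix'];x=(uu-K[0,2])/K[0,0];y=(vv-K[1,2])/K[1,1];f=1-c['k1']*(x*x+y*y)
P=np.stack([x*f*d,y*f*d,d],-1);Wd=(P-c['t'])@c['R']
for n,q in dict(sq=(.4945,.0227),lr=(.5055,.0876),bar=(.5166,.1524),sm=(.484,-.043)).items():
    m=(np.hypot(Wd[...,0]-q[0],Wd[...,1]-q[1])<.014)&(Wd[...,2]>.060)&(Wd[...,2]<.080)
    m=m&(d>0);h=np.histogram(Wd[...,2][m],np.arange(.060,.0801,.002))[0];print(n,m.sum(),h,np.median(Wd[...,2][m]).round(4))
print(s['clock'],s['position'].round(4),s['ft_force'].round(1))
E
python3 look.py
```

```text
sq 431 [  2   2   3   2   3   4  16 326  73   0] 0.0753
lr 1527 [   0    0    0    0    0    0  418 1102    7    0] 0.0744
bar 1524 [  39   44   43   41   50   38  159 1030   80    0] 0.0747
sm 542 [ 34  38  30  44  41  40 142 172   1   0] 0.0732
8.1 [0.4943 0.0216 0.0552] [ 0.1 -0.1 -0.2]
```

```bash
cat >> look.py <<'E'
m=(np.hypot(Wd[...,0]-s['position'][0],Wd[...,1]-s['position'][1])<.02)&(d>0)
for u in (262,268,277,285,290,296):
    col=[(v,*Wd[v,u].round(4)) for v in range(200,262) if m[v,u]]
    k=[i for i in range(1,len(col)) if col[i][3]-col[i-1][3]>.003][:1]
    print(u,[col[i-1] for i in k],[col[i] for i in k],[col[i+1] for i in k])
cv2.imwrite(sys.argv[1],cv2.resize(p[150:290,190:380,::-1],None,fx=4,fy=4,interpolation=cv2.INTER_CUBIC))
E
python3 look.py pics/w3.png
```

```text
sq 428 [  1   4   3   3   1   4  15 329  68   0] 0.0753
lr 1518 [   0    0    0    0    0    0  409 1103    6    0] 0.0744
bar 1519 [  38   40   42   42   49   44  155 1038   71    0] 0.0747
sm 544 [ 40  34  37  40  33  48 158 154   0   0] 0.0731
8.15 [0.4943 0.0216 0.0553] [1.5 0.2 0.4]
262 [(223, np.float64(0.5001), np.float64(0.0356), np.float64(0.0554))] [(224, np.float64(0.501), np.float64(0.0357), np.float64(0.0601))] [(225, np.float64(0.5011), np.float64(0.0356), np.float64(0.0624))]
268 [(214, np.float64(0.5088), np.float64(0.0343), np.float64(0.0588))] [(215, np.float64(0.5094), np.float64(0.0343), np.float64(0.063))] [(217, np.float64(0.5097), np.float64(0.0342), np.float64(0.068))]
277 [(216, np.float64(0.5106), np.float64(0.0283), np.float64(0.0618))] [(217, np.float64(0.511), np.float64(0.0285), np.float64(0.0655))] [(218, np.float64(0.5107), np.float64(0.0283), np.float64(0.0666))]
285 [(218, np.float64(0.5091), np.float64(0.0218), np.float64(0.0546))] [(219, np.float64(0.5098), np.float64(0.0222), np.float64(0.0592))] [(220, np.float64(0.5096), np.float64(0.0221), np.float64(0.0608))]
290 [(221, np.float64(0.5084), np.float64(0.0178), np.float64(0.0548))] [(222, np.float64(0.5088), np.float64(0.0181), np.float64(0.0586))] [(223, np.float64(0.5092), np.float64(0.0183), np.float64(0.0621))]
296 [(225, np.float64(0.5072), np.float64(0.0128), np.float64(0.0552))] [(226, np.float64(0.5081), np.float64(0.0134), np.float64(0.0603))] [(227, np.float64(0.5081), np.float64(0.0136), np.float64(0.0625))]
```

View pics/w3.png

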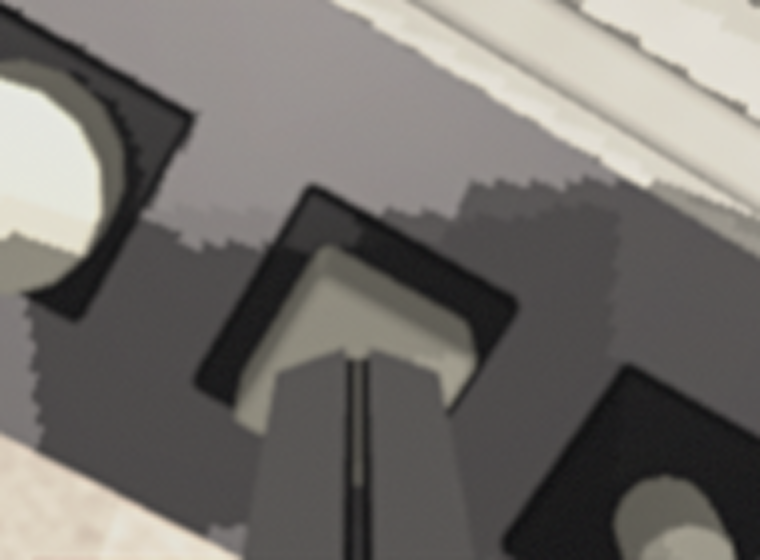

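The crop shows the fingertip at about row 237, hovering just over the still-raised key. The measured tip is about 21 mm above the reported TCP, so contact should come within 1–3 mm.

Emit:
move_arm(
  offset=[
    [0,0,0.001],
    [0,0,0],
  ],
  rot=[
    [0,0,0],
    [0,0,0],
  ],
  hand=[-1,-1],
)

```text
clock: 8.45
position: [0.4943, 0.0216, 0.0542]
tcp_rot: [-3.089, -0.574, 0.0]
ft_force: [-0.3, 0.6, 0.3]
grip_width: 0.0007
finger_force: 0.0
```

Emit:
move_arm(
  offset=[
    [0,0,0.001],
    [0,0,0],
  ],
  rot=[
    [0,0,0],
    [0,0,0],
  ],
  hand=[-1,-1],
)

```text
clock: 8.7
position: [0.4943, 0.0216, 0.0532]
tcp_rot: [-3.089, -0.575, 0.0]
ft_force: [-0.6, -0.2, 0.0]
grip_width: 0.0005
finger_force: 0.0
```

Emit:
move_arm(
  offset=[
    [0,0,0.001],
    [0,0,0],
  ],
  rot=[
    [0,0,0],
    [0,0,0],
  ],
  hand=[-1,-1],
)

```text
clock: 8.95
position: [0.4942, 0.0216, 0.0522]
tcp_rot: [-3.089, -0.574, 0.0]
ft_force: [0.9, 0.2, -0.9]
grip_width: 0.0002
finger_force: 0.0
```

Emit:
move_arm(
  offset=[
    [0,0,0.001],
    [0,0,0],
  ],
  rot=[
    [0,0,0],
    [0,0,0],
  ],
  hand=[-1,-1],
)

```text
clock: 9.2
position: [0.4942, 0.0216, 0.0512]
tcp_rot: [-3.089, -0.574, 0.0]
ft_force: [0.4, -1.0, 1.2]
grip_width: 0.0007
finger_force: 0.0
```

Emit:
move_arm(
  offset=[
    [0,0,0.001],
    [0,0,0],
  ],
  rot=[
    [0,0,0],
    [0,0,0],
  ],
  hand=[-1,-1],
)

```text
clock: 9.45
position: [0.4943, 0.0216, 0.0503]
tcp_rot: [-3.089, -0.574, -0.0]
ft_force: [-0.8, 0.1, -0.6]
grip_width: 0.0005
finger_force: 0.2
```

```bash
python3 look.py pics/w4.png | head -5
```

```text
sq 388 [  2   2   4   3   3   4  28 270  45  27] 0.0752
lr 1603 [   0    0    0    0    0    0  500 1094    9    0] 0.0743
bar 1608 [  39   39   51   44   47   56  158 1094   80    0] 0.0747
sm 521 [ 44  34  45  39  34  42 121 162   0   0] 0.0728
9.45 [0.4943 0.0216 0.0503] [-0.8  0.1 -0.6]
```

Emit:
move_arm(
  offset=[
    [0,0,0.001],
    [0,0,0],
  ],
  rot=[
    [0,0,0],
    [0,0,0],
  ],
  hand=[-1,-1],
)

```text
clock: 9.75
position: [0.4943, 0.0216, 0.0493]
tcp_rot: [-3.089, -0.574, -0.0]
ft_force: [-0.2, 0.0, 2.7]
grip_width: 0.0009
finger_force: 1.1
```

Emit:
move_arm(
  offset=[
    [0,0,0.001],
    [0,0,0],
  ],
  rot=[
    [0,0,0],
    [0,0,0],
  ],
  hand=[-1,-1],
)

```text
clock: 10.0
position: [0.4943, 0.0216, 0.0483]
tcp_rot: [-3.089, -0.574, -0.0]
ft_force: [0.0, -1.7, 2.8]
grip_width: 0.0005
finger_force: 1.3
```

Emit:
move_arm(
  offset=[
    [0,0,0.001],
    [0,0,0],
  ],
  rot=[
    [0,0,0],
    [0,0,0],
  ],
  hand=[-1,-1],
)

```text
clock: 10.25
position: [0.4943, 0.0216, 0.0472]
tcp_rot: [-3.089, -0.574, -0.0]
ft_force: [-0.5, -0.5, 2.9]
grip_width: 0.0008
finger_force: 1.3
```

Contact came at TCP z≈0.0505 and the key is sliding at about 3 N. I'll go another 6.5 mm, ending around 8.5 mm down.

Emit:
move_arm(
  offset=[
    [0,0,0.001],
    [0,0,0.001],
    [0,0,0.001],
    [0,0,0.001],
    [0,0,0.001],
    [0,0,0.001],
    [0,0,0.0005],
    [0,0,0],
  ],
  rot=[
    [0,0,0],
    [0,0,0],
    [0,0,0],
    [0,0,0],
    [0,0,0],
    [0,0,0],
    [0,0,0],
    [0,0,0],
  ],
  hand=[-1,-1,-1,-1,-1,-1,-1,-1],
)

```text
clock: 11.25
position: [0.4943, 0.0216, 0.0408]
tcp_rot: [-3.089, -0.574, -0.0]
ft_force: [0.2, -0.6, 2.6]
grip_width: 0.0004
finger_force: 1.2
```

Emit:
move_arm(
  offset=[
    [0,0,-0.004],
    [0,0,-0.008],
    [0,0,-0.01],
    [0.0114,-0.0192,0],
    [0.0114,-0.0192,0],
    [0.0114,-0.0192,0],
    [0,0,0.004],
    [0,0,0.004],
  ],
  rot=[
    [0,0,0],
    [0,0,0],
    [0,0,0],
    [0,0,0],
    [0,0,0],
    [0,0,0],
    [0,0,0],
    [0,0,0],
  ],
  hand=[-1,-1,-1,-1,-1,-1,-1,-1],
)

```text
clock: 12.25
position: [0.5054, 0.0869, 0.0548]
tcp_rot: [3.088, 0.574, -0.0]
ft_force: [-1.2, 0.4, -0.2]
grip_width: 0.0002
finger_force: 0.0
```

```bash
sed -i 's/Wd\[...,2\]>.060/Wd[...,2]>.058/;s/arange(.060/arange(.058/' look.py; python3 look.py pics/w5.png | head -5
```

```text
sq 804 [  5   4   2  63 711  19   0   0   0   0   0] 0.0668
lr 396 [  0   0   0   0   0   0   0 134 262   0   0] 0.0743
bar 1211 [  5   7   9   7   8   9   8 135 973  50   0] 0.0748
sm 228 [36 39 39 32 34 27 20  1  0  0  0] 0.064
12.25 [0.5054 0.0869 0.0548] [-1.2  0.4 -0.2]
```

View pics/w5.png

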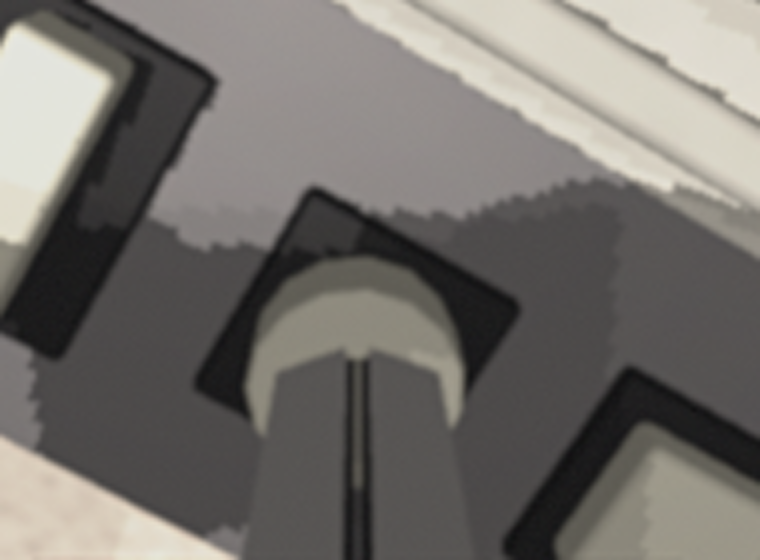

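The square key now reads 0.0668, so it's 8.5 mm down. The crop shows the fingertip centred over the large round key. Next I press that one.

Emit:
move_arm(
  offset=[
    [0,0,0.002],
    [0,0,0.002],
    [0,0,0.001],
    [0,0,0.001],
    [0,0,0.001],
    [0,0,0],
  ],
  rot=[
    [0,0,0],
    [0,0,0],
    [0,0,0],
    [0,0,0],
    [0,0,0],
    [0,0,0],
  ],
  hand=[-1,-1,-1,-1,-1,-1],
)

```text
clock: 13.05
position: [0.5055, 0.0876, 0.0478]
tcp_rot: [3.089, 0.574, 0.0]
ft_force: [-0.6, -1.4, 2.1]
grip_width: 0.0005
finger_force: 1.2
```

Emit:
move_arm(
  offset=[
    [0,0,0.001],
    [0,0,0.001],
    [0,0,0.001],
    [0,0,0.001],
    [0,0,0],
  ],
  rot=[
    [0,0,0],
    [0,0,0],
    [0,0,0],
    [0,0,0],
    [0,0,0],
  ],
  hand=[-1,-1,-1,-1,-1],
)

```text
clock: 13.68
position: [0.5055, 0.0876, 0.0437]
tcp_rot: [-3.089, -0.574, 0.0]
ft_force: [-0.5, -0.2, 2.4]
grip_width: 0.0008
finger_force: 1.2
```

Emit:
move_arm(
  offset=[
    [0,0,0.001],
    [0,0,0.001],
    [0,0,0.001],
    [0,0,0.0007],
    [0,0,0],
  ],
  rot=[
    [0,0,0],
    [0,0,0],
    [0,0,0],
    [0,0,0],
    [0,0,0],
  ],
  hand=[-1,-1,-1,-1,-1],
)

```text
clock: 14.3
position: [0.5055, 0.0876, 0.04]
tcp_rot: [-3.089, -0.574, 0.0]
ft_force: [0.6, -1.7, 3.4]
grip_width: 0.0001
finger_force: 1.2
```

Emit:
move_arm(
  offset=[
    [0,0,-0.004],
    [0,0,-0.008],
    [0,0,-0.011],
    [0.0112,-0.0188,0],
    [0.0112,-0.0188,0],
    [0.0112,-0.0188,0],
    [0,0,0.004],
    [0,0,0.004],
  ],
  rot=[
    [0,0,0],
    [0,0,0],
    [0,0,0],
    [0,0,0],
    [0,0,0],
    [0,0,0],
    [0,0,0],
    [0,0,0],
  ],
  hand=[-1,-1,-1,-1,-1,-1,-1,-1],
)

```text
clock: 15.3
position: [0.5165, 0.1517, 0.0551]
tcp_rot: [3.088, 0.574, 0.0]
ft_force: [0.4, -0.7, 0.0]
grip_width: 0.0005
finger_force: 0.0
```

```bash
python3 look.py pics/w6.png | head -5
```

```text
sq 348 [  8   9  12  48 266   5   0   0   0   0   0] 0.0667
lr 796 [  0   0   0 351 444   1   0   0   0   0   0] 0.0661
bar 318 [  6  15   5  16  10   8  10  46 199   3   0] 0.0745
sm 305 [ 8 18 17 30 48 51 41 70 22  0  0] 0.0693
15.3 [0.5165 0.1517 0.0551] [ 0.4 -0.7  0. ]
```

View pics/w6.png

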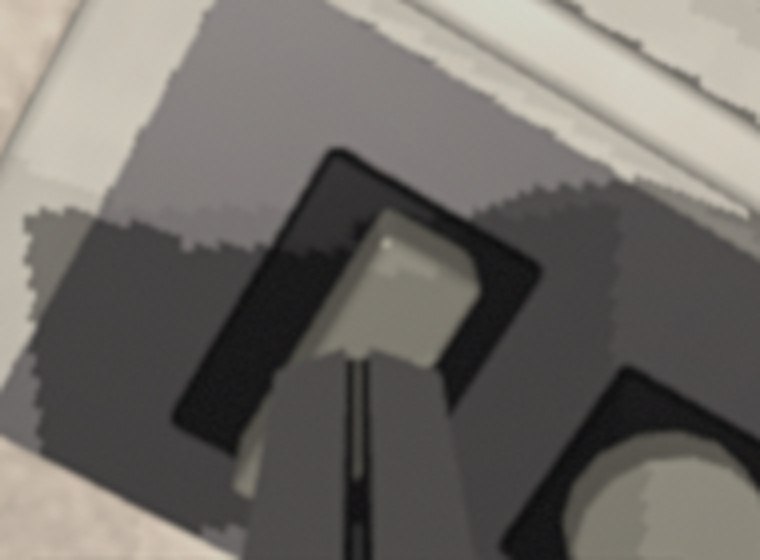

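The large round key reads 0.0661, about 8.2 mm down, and the tip is over the bar key.

Emit:
move_arm(
  offset=[
    [0,0,0.002],
    [0,0,0.002],
    [0,0,0.001],
    [0,0,0.001],
    [0,0,0.001],
    [0,0,0.001],
    [0,0,0],
  ],
  rot=[
    [0,0,0],
    [0,0,0],
    [0,0,0],
    [0,0,0],
    [0,0,0],
    [0,0,0],
    [0,0,0],
  ],
  hand=[-1,-1,-1,-1,-1,-1,-1],
)

```text
clock: 16.23
position: [0.5166, 0.1523, 0.0471]
tcp_rot: [3.089, 0.574, 0.0]
ft_force: [0.7, -1.3, 2.1]
grip_width: 0.0004
finger_force: 1.2
```

Emit:
move_arm(
  offset=[
    [0,0,0.001],
    [0,0,0.001],
    [0,0,0.001],
    [0,0,0.001],
    [0,0,0],
  ],
  rot=[
    [0,0,0],
    [0,0,0],
    [0,0,0],
    [0,0,0],
    [0,0,0],
  ],
  hand=[-1,-1,-1,-1,-1],
)

```text
clock: 16.85
position: [0.5166, 0.1523, 0.0431]
tcp_rot: [-3.089, -0.574, -0.0]
ft_force: [-0.4, -1.3, 2.7]
grip_width: 0.0006
finger_force: 1.2
```

Another 3 mm to about 0.040, then retreat straight up.

Emit:
move_arm(
  offset=[
    [0,0,0.001],
    [0,0,0.001],
    [0,0,0.001],
    [0,0,0],
  ],
  rot=[
    [0,0,0],
    [0,0,0],
    [0,0,0],
    [0,0,0],
  ],
  hand=[-1,-1,-1,-1],
)

```text
clock: 17.35
position: [0.5166, 0.1524, 0.0401]
tcp_rot: [-3.089, -0.574, -0.0]
ft_force: [0.7, -1.3, 2.7]
grip_width: 0.0006
finger_force: 1.2
```

Emit:
move_arm(
  offset=[
    [0,0,-0.004],
    [0,0,-0.008],
    [0,0,-0.016],
    [0,0,-0.02],
    [0,0,-0.02],
    [0,0,-0.02],
    [0,0,-0.01],
    [0,0,0],
  ],
  rot=[
    [0,0,0],
    [0,0,0],
    [0,0,0],
    [0,0,0],
    [0,0,0],
    [0,0,0],
    [0,0,0],
    [0,0,0],
  ],
  hand=[-1,-1,-1,-1,-1,-1,-1,-1],
)

```text
clock: 18.35
position: [0.517, 0.1525, 0.139]
tcp_rot: [-3.089, -0.574, -0.002]
ft_force: [-0.7, 0.4, -0.3]
grip_width: 0.0008
finger_force: 0.0
```

```bash
python3 look.py pics/w7.png | head -5
```

```text
sq 564 [  3   4   1  70 472  14   0   0   0   0   0] 0.0668
lr 598 [  0   0   0 241 354   3   0   0   0   0   0] 0.0662
bar 522 [  5   5   7 177 325   3   0   0   0   0   0] 0.0663
sm 385 [ 21  24  28  23  26  26  30 116  91   0   0] 0.0726
18.35 [0.517  0.1525 0.139 ] [-0.7  0.4 -0.3]
```

All three keys read about 8.4 mm down, and the small round key is still up.

```bash
python3 -c "
from cell import *
print(close_job())"
```

```text
the job is handed in; nothing more can be done
None
```

I pressed the square, large round and bar keys in that order, each about 8 mm down (halfway is 6 mm) at about 3 N, left the small round key up, and handed the job in at about 18 s.

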